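# Load the cold cabinet for the demonstration

## Task

Take the pull hook out of the timber block and use its prong in the finger hole to draw the cold cabinet's sample tray out to its stop or nearly. Put every specimen lying on the cart (a brass disc, aluminium cylinder, rubber bung, copper bar and steel block; some may be missing) on the tray's floor, push the tray fully home, and leave the pull hook hanging in the ring holder, dropped in handle first until its head rests on the ring. Leave the other things on the cart where they are.

Things in the scene. Friction and masses are not known exactly. Their poses are not given: they have to be found in the camera images.
- tray (a joint): How far the sample tray is pulled out of the white bench-top cold cabinet, in m: 0 fully home, 0.17 at its end stop. It slides level, straight out of the cabinet's front, with a steady drag of about 3 N, and stays where it is left.
- cabinet: The fixed white cold cabinet, 280 mm wide, 195 mm high; origin at the foot of its front face, midway; the cabinet runs 300 mm to +x of it, and the tray opens to its -x.
- tray_hole (a point): Centre of the 20 mm finger hole, at the top face of the level aluminium tab (46 x 46 mm, 6 mm thick, free below) on the tray's front; 23 mm from the tab's outer end. Moves with the tray; 32 mm before the cabinet front when home. +x points straight into the cabinet, +y across, +z up. The tray's walls and the tab top are level, 127 mm above the work surface.
- tray_floor (a point): Centre of the tray's inner floor (level, 92 mm above the work surface). Axes as tray_hole, which is 129 mm to its -x. Inside, the floor measures 194 mm along x and 222 mm along y; walls stand 35 mm over it. Fully out, the front 165 mm or so is clear of the cabinet. When home, things up to 55 mm tall fit.
- timber: Fixed block of timber, 80 x 80 mm, 65 mm high, origin under its foot. At the start the pull hook stands upright in a round 17.5 mm hole in its top, head up, leaning up to 3 degrees, the handle 45 mm deep.
- hook_grip (a point): Where to grip the pull hook (120 g): on its head, an upright grey plastic plate 80 mm long (its x, from 36 mm behind to 44 mm ahead of here), 14 mm thick (its y: grip across this), 34 mm high (underside 22 mm below here). A wooden handle runs straight down from the head (axis 12 mm to -x of here), and a shorter steel prong beside it (axis 38 mm to +x of here).
- hook_neck (a point): Point of the pull hook on the axis of its handle (round, 16 mm diameter, reaching 110 mm down from here), where it meets the underside of the head; axes as hook_grip.
- hook_tip (a point): Lower end of the pull hook's steel prong (8 mm diameter, 36 mm long, 50 mm to +x of the handle's axis); axes as hook_grip.
- ring_top (a point): Centre of the holder's fixed level ring, at its top face, 150 mm above the work surface: bore 28 mm, outside 44 mm, 14 mm high. Its upright rod stands 78 mm to +x of the centre, no taller than the ring; an arm joins ring and rod, so the hook's prong can hang on any side but that. Foot plate 10 mm thick below.
- disc_mid (a point): Specimen: brass disc, 40 mm diameter, 28 mm high, upright axis z; this is its centre. None if absent.
- slug_mid (a point): Specimen: aluminium cylinder, 30 mm diameter, 34 mm high, standing; its centre. None if absent.
- bung_mid (a point): Specimen: black rubber bung, 36 mm diameter at the foot, 33 mm at the top, 30 mm high; its centre. None if absent.
- bar_mid (a point): Specimen: copper bar, 26 mm along its x, 60 mm along its y, 26 mm high; its centre. None if absent.
- block_mid (a point): Specimen: steel block, 32 x 32 mm, 30 mm high; its centre. None if absent.
- beaker: Bystander: empty glass beaker, 68 mm across, 85 mm tall; origin under its foot.
- jar: Bystander: small amber glass jar with a steel cap, 48 mm across, 60 mm tall; origin under its foot.
- spool: Bystander: spool of copper, 44 mm across, 32 mm high; origin under its foot.
- driver: Bystander: screwdriver with a black handle, 180 mm long, lying along its x.
- case: Bystander: black instrument case 100 x 60 x 30 mm; origin under its centre.
Mind the look-alikes: they are no part of the job. What is meant by the part that bears hook_grip is not blue, green or white, and is the larger of those in its own colour.

How it is judged:
On the way, in this order (a step that is already met when the one before it is completed fails the run):
1. the prong of the hook goes down into the finger hole while the tray is still shut (horizontal distance between hook_tip and tray_hole below 0.01 m and z of hook_tip in the frame of tray_hole below -0.007 m and value of joint tray below 0.03 m).
2. with the prong in the finger hole the tray is drawn out by more than 140 mm (horizontal distance between hook_tip and tray_hole below 0.01 m and z of hook_tip in the frame of tray_hole below -0.007 m and value of joint tray above 0.14 m).
At the end, for the whole second after the job is handed in: The tray is home (within 8 mm) with every present specimen's centre inside it, 5 to 35 mm over its floor (lying on the floor, not on another); the pull hook hangs upright in the ring (handle axis within 8 mm of the ring's centre, head within 5 mm of the ring's top, tilt under 0.2 rad) (value of joint tray below 0.008 m and horizontal distance between hook_neck and ring_top below 0.008 m and z of hook_neck in the frame of ring_top between -0.005 and 0.005 m and angle between hook_neck's own z axis and vertical below 0.2 rad and x of disc_mid in the frame of tray_floor between -0.097 and 0.097 m and y of disc_mid in the frame of tray_floor between -0.111 and 0.111 m and z of disc_mid in the frame of tray_floor between 0.005 and 0.035 m and x of slug_mid in the frame of tray_floor between -0.097 and 0.097 m and y of slug_mid in the frame of tray_floor between -0.111 and 0.111 m and z of slug_mid in the frame of tray_floor between 0.005 and 0.035 m and x of bung_mid in the frame of tray_floor between -0.097 and 0.097 m and y of bung_mid in the frame of tray_floor between -0.111 and 0.111 m and z of bung_mid in the frame of tray_floor between 0.005 and 0.035 m and x of bar_mid in the frame of tray_floor between -0.097 and 0.097 m and y of bar_mid in the frame of tray_floor between -0.111 and 0.111 m and z of bar_mid in the frame of tray_floor between 0.005 and 0.035 m and x of block_mid in the frame of tray_floor between -0.097 and 0.097 m and y of block_mid in the frame of tray_floor between -0.111 and 0.111 m and z of block_mid in the frame of tray_floor between 0.005 and 0.035 m); the robot touches nothing.
It fails at once if a bystander (beaker, jar, spool, screwdriver or case) is moved by more than 50 mm (distance of any of beaker, jar, spool, driver, case from where it was at the start of the episode above 0.05 m).
Of disc, slug, bung, bar, block only 2 to 4 are there at a start; the rules pass over those that are not, and their reading is None.
At some moment in a run one of disc, slug, bung, bar, block may be knocked a few centimetres aside while the robot is not near it.
It also fails if it takes over 210 s, if anything falls off the work surface, if the arm or the gripper's body presses on something with over 40 N, if the wrist force passes 120 N, or if a joint passes its speed limit or range.

## Robot

A 7-joint arm with a two-finger parallel gripper is mounted at the origin on the work surface. World frame = base frame: x ahead of the robot, y to its left, z up, the work surface at z = 0. Lengths are in m, angles in rad, forces in N, time in s.
With the tool pointing down it reaches from about 0.4 to 0.85 m from the base axis. Payload 4.5 kg.
Tool frame: the origin (TCP) lies at the very end of the fingers, on their centre line; the grasp point (between the pads) lies 19 mm behind it; z points along the fingers, y is the direction in which the jaws open and shut (so a half turn about z gives the same grasp; the last joint's range is limited). The gripper opens to 85 mm and grips with 20 to 120 N. Pads are 22 mm wide; open, the fingers measure 114 mm over their backs; the gripper's body (76 mm by 85 mm) begins 54 mm behind the grasp point. The pads swing forward as they close: fully open they stand 13 mm farther back than shut.
Start: joints at [1.304, 0.689, -0.195, 1.565, 0.157, 0.902, -0.215], TCP at [0.185, -0.597, 0.198] pointing down, gripper open.
Joint ranges: [-3.01, 3.01], [-0.46, 2.08], [-1.47, 1.51], [0.13, 2.56], [-1, 4.14], [0.04, 2.09], [-2.66, 2.66]. Speed limits (rad/s): [2.57, 2.57, 3.14, 3.14, 3.14, 3.14, 3.14].

## Interface

Orientations are given as a unit quaternion [w, x, y, z].
In Python, from station import robot gives the robot as it stands. The module is installed in compiled form; this text tells all that it offers. Calls block until the motion is done:
- robot.move_pose(position, orientation): joint-space move of the TCP to a pose.
- robot.move_straight(position, rotation=None, v=0.15, f_stop=None): straight line of the TCP; rotation=None keeps the orientation; v is the mean speed in m/s. With f_stop (N) it stops when the force on the tool has changed by that much, and returns True; else False.
- robot.move_j(angles): joint-space move.
- robot.open() and robot.gripper_close(): open the fingers fully, or close them until they stop; the grip force is fixed at half the most.
- robot.hold(seconds).
- robot.solve_ik(position, orientation): joint angles nearest the present ones, or None.
- robot.get_image(name): name is "side" or "top" or "wrist"; returns (picture, depth): 420x560x3 uint8, blue, green, red; 420x560 float32, m along the optical axis (not along the pixel's ray), 0 where there is no reading.
- robot.calibration(name): a dict with "fx", "fy", "cx", "cy" (pixels), "cam_to_world" (4x4, takes a point from camera to world coordinates); the wrist camera has in their place "mount" (4x4, takes a point from camera to tool coordinates, whose origin is the TCP and whose axes are the flange's). Camera axes: x right, y up, looking along -z (the intrinsics and any distortion apply to the point x, -y, -z); pixel columns grow to the right and rows downward; lengths in m; the calibration is good to about 2 mm. A picture is of the moment at which its call begins: read the wrist's pose just before it. calibration takes no time and is no camera call.
A pose or a line that the arm cannot do raises robot.IKError and nothing moves.
- robot.sign_off(): hands the job in, once; it reports no verdict.
Trained networks look in the newest picture that a camera, given by its name, has taken for a name from the list of things; names that differ only in an ending like _2 or _b are one class to them, and where a whole thing is asked for, a point or a joint stands for the part that bears it (a point fixed in the world has none). Each returns a list of dicts, best first, with "p" (0 to 1); they miss things now and then, are a little off and sometimes report something else, mostly with a low value. They report only what shows in the picture. A call takes as long as a camera call. They do not tell look-alikes from the thing itself.
- robot.search_frame(camera, target): "xy" ([column, row] in pixels, amid what is visible of it).
Readings, each from a call of its own:
- robot.get_time_s(): time.
- robot.get_joints(): joint angles.
- robot.get_joint_velocities(): joint speeds.
- robot.get_joint_torque(): joint torques, N m.
- robot.get_ee_pos(): TCP position.
- robot.get_tcp_rot(): TCP orientation.
- robot.get_contact_force(): force on the tool from outside, world axes, zero at the start.
- robot.get_moment(): the same for the moment, N m.
- robot.get_finger_gap(): opening from 0.0 (shut) to 1.0 (fully open).
Only numpy, scipy, OpenCV 4.12 (cv2) and the standard library are available. Lean on these libraries where they do the work, as an engineer would, in place of code of your own. Each camera call takes 0.05 s, during which the arm holds its last target. There are 200 camera calls.

## Working session

There is one attempt and no reset: what is moved stays moved. The work goes in short steps, each a Python script; the robot and the scene stay as the last script left them, time stands still between calls to the robot, and variables do not carry over. Pictures are saved under pics/ and viewed, about 12 in all and at most 16, crops included, and the job is handed in when it is done.

```bash
mkdir -p pics; ls
cat > h.py <<'E'
import numpy as np, cv2
from station import robot
from scipy.spatial.transform import Rotation as R
def world(cam, pose=None):
    c=robot.calibration(cam)
    if 'cam_to_world' in c: return c, np.array(c['cam_to_world'])
    p,q=pose; T=np.eye(4); T[:3,:3]=R.from_quat([q[1],q[2],q[3],q[0]]).as_matrix(); T[:3,3]=p
    return c, T@np.array(c['mount'])
def snap(cam, fn=None):
    pose=(np.array(robot.get_ee_pos()),np.array(robot.get_tcp_rot())) if cam=='wrist' else None
    im,d=robot.get_image(cam)
    if fn: cv2.imwrite('pics/'+fn,im)
    c,T=world(cam,pose)
    return im,d,c,T
def px2w(u,v,z,c,T):
    p=np.array([(u-c['cx'])/c['fx']*z, -(v-c['cy'])/c['fy']*z, -z,1.0]); return (T@p)[:3]
def cloud(d,c,T):
    v,u=np.mgrid[:d.shape[0],:d.shape[1]]
    P=np.stack([(u-c['cx'])/c['fx']*d, -(v-c['cy'])/c['fy']*d, -d],-1)
    W=P@T[:3,:3].T+T[:3,3]; W[d<=0]=np.nan; return W
def w2px(p,c,T):
    q=np.linalg.inv(T)@np.r_[p,1]; return np.array([c['cx']+c['fx']*q[0]/-q[2], c['cy']-c['fy']*q[1]/-q[2]])
def down(yaw): # tool z down; tool y axis (jaw) at yaw+90deg in world: tool x at angle yaw
    x=np.array([np.cos(yaw),np.sin(yaw),0]); z=np.array([0,0,-1.]); y=np.cross(z,x)
    q=R.from_matrix(np.stack([x,y,z],1)).as_quat(); return [float(q[3]),float(q[0]),float(q[1]),float(q[2])]
E
python3 - <<'E'
from h import *
print(robot.get_time_s(),robot.get_tcp_rot(),robot.get_finger_gap())
for cam in ['top','side']:
    im,d,c,T=snap(cam,cam+'0.png'); print(cam,c,(d>0).mean())
    np.save(cam+'0.npy',cloud(d,c,T))
    W=cloud(d,c,T)
    for n in ['tray_hole','hook_grip','timber','ring_top','disc_mid','slug_mid','bung_mid','bar_mid','block_mid','beaker','jar','spool','driver','case','cabinet']:
        try:
            for r in robot.search_frame(cam,n)[:4]:
                u,v=map(int,np.round(r['xy'])); print(n,round(r['p'],2),u,v,np.round(W[v,u],3))
        except Exception as e: print(n,e)
print(robot.calibration('wrist'))
E
```

```text
pics
0.0 [-9.16869957e-04  9.88705580e-01  1.49867893e-01 -2.21499554e-04] 1.000999867847002
top {'fx': 505.3752587054079, 'fy': 505.3752587054079, 'cx': 271.4022804358361, 'cy': 208.97003188261803, 'cam_to_world': array([[ 9.70803517e-04,  9.95836311e-01, -9.11542600e-02,
         3.81399509e-01],
       [-9.99981112e-01,  1.51995979e-03,  5.95524521e-03,
        -1.00654714e-01],
       [ 6.06900023e-03,  9.11467569e-02,  9.95818977e-01,
         1.58737970e+00],
       [ 0.00000000e+00,  0.00000000e+00,  0.00000000e+00,
         1.00000000e+00]])} 0.9958588435374149
tray_hole 0.88 130 186 [0.582 0.302 0.127]
tray_hole 0.55 75 182 [0.583 0.435 0.196]
hook_grip 0.92 441 236 [ 0.441 -0.637  0.019]
hook_grip 0.79 409 275 [ 0.32  -0.539  0.003]
hook_grip 0.7 305 234 [ 0.448 -0.215  0.006]
hook_grip 0.64 342 232 [ 0.448 -0.311  0.145]
timber 0.63 348 234 [ 0.447 -0.347  0.023]
timber 0.44 345 230 [ 0.452 -0.316  0.168]
ring_top 0.86 328 185 [ 0.581 -0.271  0.156]
disc_mid 0.31 345 230 [ 0.452 -0.316  0.168]
disc_mid 0.21 189 242 [0.422 0.143 0.034]
slug_mid 0.48 267 242 [ 0.422 -0.097  
[... 1550 characters left out ...]
bar_mid 0.24 304 307 [0.41  0.163 0.03 ]
beaker 0.67 196 236 [ 0.732 -0.008  0.072]
jar 0.76 268 209 [ 0.555 -0.175  0.043]
driver 0.66 294 156 [ 0.511 -0.488  0.024]
case 0.89 303 306 [0.413 0.16  0.029]
cabinet 0.91 202 369 [0.575 0.443 0.194]
{'fx': 329.92785487138934, 'fy': 329.92785487138934, 'cx': 284.84751037468806, 'cy': 211.4798007995785, 'mount': array([[ 2.54546255e-04,  9.50519964e-01,  3.10663376e-01,
         7.98983669e-02],
       [ 9.99999472e-01,  6.74018903e-05, -1.02558907e-03,
        -1.08779986e-04],
       [-9.95782183e-04,  3.10663473e-01, -9.50519445e-01,
        -1.75073542e-01],
       [ 0.00000000e+00,  0.00000000e+00,  0.00000000e+00,
         1.00000000e+00]])}
```

View images.

Run:
```python
import cv2,numpy as np
a=cv2.imread('pics/top0.png')[110:330,20:480]; b=cv2.imread('pics/side0.png')
cv2.imwrite('pics/top0c.png',cv2.resize(a,None,fx=1.73,fy=1.73,interpolation=cv2.INTER_CUBIC))
cv2.imwrite('pics/side0c.png',cv2.resize(b[110:400,120:440],None,fx=2,fy=2,interpolation=cv2.INTER_CUBIC))
```

```text
(no output)
```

View pics/top0c.png

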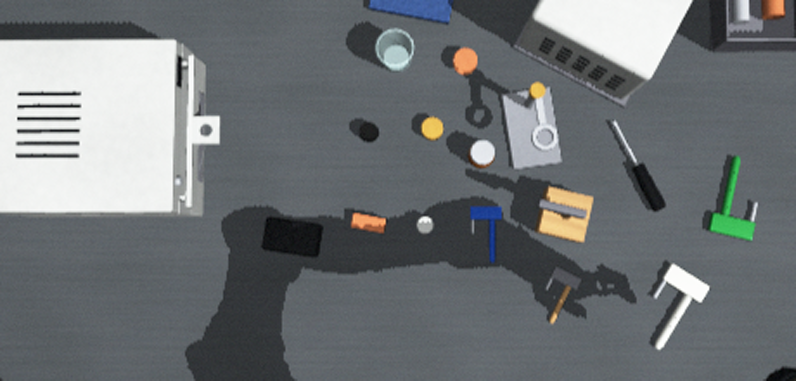

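View pics/side0c.png

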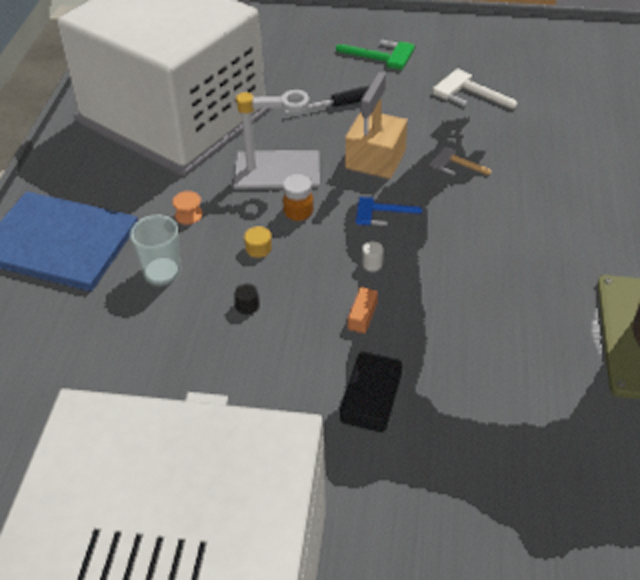

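Run:
```python
from h import *
for cam in ['top','side']:
    W=np.load(cam+'0.npy')
    def blob(n,xr,yr,zr):
        m=(W[...,0]>xr[0])&(W[...,0]<xr[1])&(W[...,1]>yr[0])&(W[...,1]<yr[1])&(W[...,2]>zr[0])&(W[...,2]<zr[1])
        P=W[m]
        if len(P)<4: print(cam,n,len(P)); return
        r=cv2.minAreaRect((P[:,:2]*1000).astype(np.float32))
        print(cam,n,len(P),'mean',P.mean(0).round(4),'zmed/max',np.median(P[:,2]).round(4),P[:,2].max().round(4),'rect',np.round(r[0],1),np.round(r[1],1),round(r[2],1))
    blob('hookhead',(.39,.51),(-.42,-.2),(.13,.25))
    blob('hookmid',(.39,.51),(-.42,-.2),(.08,.13))
    blob('timbertop',(.36,.52),(-.42,-.2),(.055,.075))
    blob('ring',(.52,.72),(-.36,-.2),(.135,.17))
    blob('tab',(.5,.66),(.25,.325),(.115,.14))
    blob('cabtop',(.3,.8),(.2,.6),(.185,.21))
    blob('bung',(.56,.63),(-.04,.04),(.015,.05))
    blob('disc',(.56,.64),(-.14,-.06),(.015,.05))
    blob('bar',(.39,.48),(-.04,.06),(.015,.05))
    blob('slug',(.39,.46),(-.14,-.06),(.015,.05))
    blob('jar',(.51,.59),(-.23,-.14),(.03,.08))
    blob('spool',(.68,.77),(-.2,-.12),(.015,.05))
    blob('beaker',(.68,.81),(-.06,.08),(.06,.1))
    blob('box',(.6,1),(-.8,-.3),(.08,.4))
    blob('case',(.36,.46),(.08,.22),(.02,.04))
for yaw in (-1.6,0,1.6,3.1):
    for p in [(.45,-.32,.25),(.45,-.27,.3),(.58,.26,.27),(.58,.12,.15),(.58,-.27,.27)]:
        q=robot.solve_ik(p,down(yaw)); print(yaw,p,None if q is None else np.round(q,2))
```

```text
top hookhead 164 mean [ 0.4528 -0.3155  0.1599] zmed/max 0.1616 0.1699 rect [ 453.7 -315.6] [78.  14.2] 75.8
top hookmid 4 mean [ 0.4425 -0.3328  0.0962] zmed/max 0.092 0.1141 rect [ 442.3 -333.3] [8. 1.] 71.6
top timbertop 561 mean [ 0.4465 -0.3372  0.0649] zmed/max 0.0649 0.0748 rect [ 448.6 -337.3] [80.2 80.7] 76.8
top ring 303 mean [ 0.6193 -0.2925  0.1499] zmed/max 0.1501 0.1691 rect [ 640.3 -299.3] [ 71.4 174.9] 70.0
top tab 435 mean [0.5833 0.2902 0.1273] zmed/max 0.1278 0.138 rect [580.5 282.2] [159.1  55.6] 1.5
top cabtop 10538 mean [0.5837 0.4539 0.1962] zmed/max 0.1962 0.2078 rect [585.6 451.9] [281.6 297.3] 0.3
top bung 95 mean [0.5986 0.0105 0.0296] zmed/max 0.03 0.0405 rect [599.2   9.6] [31.1 31.5] 89.1
top disc 128 mean [ 0.605  -0.1038  0.0285] zmed/max 0.0285 0.04 rect [ 605.2 -104. ] [37.8 34.4] 0.6
top bar 163 mean [0.4344 0.0097 0.0262] zmed/max 0.0262 0.0357 rect [434.5   9.8] [59.7 25.8] 79.8
top slug 74 mean [ 0.4302 -0.0913  0.0343] zmed/max 0.0344 0.0427 rect [430.3 -91.2] [28.3 26.1] 45.9
top jar 176 mean [ 0.556  -0.1912  0.0575] zmed/max 0.0595 0.0694 rec
[... 2668 characters left out ...]
8  1.43  0.06  1.08 -1.26]
1.6 (0.45, -0.32, 0.25) [ 0.87  0.57 -0.55  1.71  0.35  0.96  0.21]
1.6 (0.45, -0.27, 0.3) [ 0.82  0.48 -0.58  1.71  0.3   1.04  0.17]
1.6 (0.58, 0.26, 0.27) [-0.12  0.71 -0.74  1.42  0.49  1.2  -0.88]
1.6 (0.58, 0.12, 0.15) [-0.03  0.73 -0.44  1.71  0.41  0.79 -0.63]
1.6 (0.58, -0.27, 0.27) [ 0.64  0.67 -0.52  1.41  0.35  1.15  0.09]
3.1 (0.45, -0.32, 0.25) [ 1.09  0.68 -0.98  1.7   0.63  1.11  1.44]
3.1 (0.45, -0.27, 0.3) [ 1.06  0.59 -1.02  1.7   0.54  1.17  1.42]
3.1 (0.58, 0.26, 0.27) [ 0.01  0.81 -1.07  1.41  0.71  1.33  0.44]
3.1 (0.58, 0.12, 0.15) [ 0.19  0.84 -0.87  1.7   0.75  0.98  0.56]
3.1 (0.58, -0.27, 0.27) [ 0.83  0.78 -0.96  1.4   0.64  1.29  1.36]
```

Run:
```python
from h import *
robot.move_straight([.185,-.597,.33])
robot.move_pose([.45,-.315,.30],down(1.32))
im,d,c,T=snap('wrist','w1.png'); W=cloud(d,c,T)
print(robot.search_frame('wrist','hook_grip'),robot.search_frame('wrist','hook_tip'),robot.search_frame('wrist','hook_neck'))
m=(abs(W[...,0]-.45)<.07)&(abs(W[...,1]+.32)<.07)
for lo,hi in [(.135,.185),(.155,.185),(.08,.125),(.06,.07)]:
    P=W[m&(W[...,2]>lo)&(W[...,2]<hi)]
    if len(P)>5:
        r=cv2.minAreaRect((P[:,:2]*1000).astype(np.float32)); print(lo,len(P),P.mean(0).round(4),np.median(P[:,2]).round(4),np.round(r[0],1),np.round(r[1],1),r[2])
print(robot.get_time_s())
```

```text
[{'xy': [259.6, 88.8], 'p': 0.94}, {'xy': [209.1, 200.3], 'p': 0.89}, {'xy': [286.9, 184.8], 'p': 0.83}, {'xy': [244.9, 318.8], 'p': 0.69}, {'xy': [330.0, 343.0], 'p': 0.63}] [{'xy': [286.9, 186.7], 'p': 0.94}, {'xy': [330.3, 341.4], 'p': 0.86}, {'xy': [209.0, 202.7], 'p': 0.74}, {'xy': [256.5, 90.0], 'p': 0.73}, {'xy': [245.5, 322.9], 'p': 0.61}] [{'xy': [326.3, 341.6], 'p': 0.85}, {'xy': [257.4, 87.0], 'p': 0.84}, {'xy': [288.3, 184.6], 'p': 0.82}, {'xy': [244.7, 318.7], 'p': 0.76}, {'xy': [211.5, 199.6], 'p': 0.73}]
0.135 1113 [ 0.4523 -0.3162  0.1615] 0.1618 [ 451.7 -318. ] [79.2 13.9] 76.72180938720703
0.155 1097 [ 0.4522 -0.3167  0.1618] 0.1618 [ 451.7 -318. ] [79.2 13.9] 76.72180938720703
0.06 2984 [ 0.4468 -0.3379  0.0641] 0.0641 [ 446.5 -339.3] [80.5 80.2] 76.28400421142578
4.275
```

View pics/w1.png

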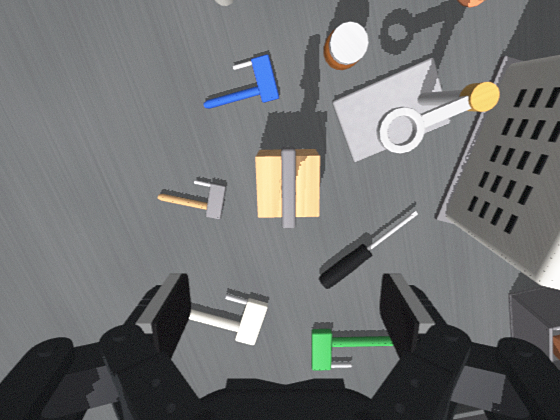

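Run:
```python
from h import *
im,d,c,T=snap('wrist'); W=cloud(d,c,T)
m=(abs(W[...,0]-.45)<.07)&(abs(W[...,1]+.32)<.07)&(W[...,2]>.15)&(W[...,2]<.175)
P=W[m]; A=np.c_[P-P.mean(0)]
for _ in range(3):
    s=np.linalg.lstsq(np.c_[P[:,:2]-P[:,:2].mean(0),np.ones(len(P))],P[:,2],rcond=None)[0]
    r=P[:,2]-np.c_[P[:,:2]-P[:,:2].mean(0),np.ones(len(P))]@s
    P=P[abs(r)<2.5*r.std()]
u=np.array([np.cos(1.335),np.sin(1.335)]); n=np.array([-u[1],u[0]])
print('slope along',s[:2]@u,'lateral',s[:2]@n,r.std(),len(P),P.mean(0))
Q=W[(abs(W[...,0]-.447)<.05)&(abs(W[...,1]+.339)<.05)&(W[...,2]>.055)&(W[...,2]<.073)]
s2=np.linalg.lstsq(np.c_[Q[:,:2]-Q[:,:2].mean(0),np.ones(len(Q))],Q[:,2],rcond=None)[0]; print('timber',s2[:2]@u,s2[:2]@n)
a=robot.get_image('side'); cv2.imwrite('pics/s2.png',cv2.resize(a[0][130:210,270:350],None,fx=7,fy=7,interpolation=cv2.INTER_CUBIC))
```

```text
slope along -0.04849367202445974 lateral -0.004297912012072245 0.0008448894154956775 1066 [ 0.45221927 -0.31700448  0.16195463]
timber -0.006575108617095648 -0.0007862650167312357
```

View pics/s2.png

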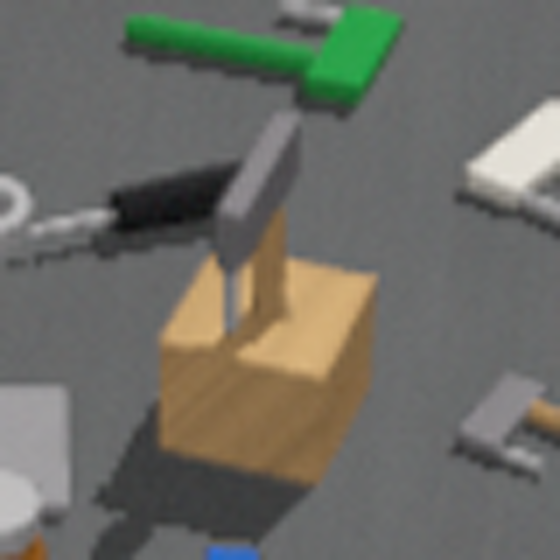

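```bash
cat >> h.py <<'E'
def hookR(yaw,tilt=0): return R.from_euler('z',yaw)*R.from_euler('y',tilt)
def q4(r): q=r.as_quat(); return [float(q[3]),float(q[0]),float(q[1]),float(q[2])]
FLIP=R.from_matrix(np.diag([1.,-1,-1]))
E
python3 - <<'E'
from h import *
Rh=hookR(1.335,.042); q=q4(Rh*FLIP); M=Rh.as_matrix(); zh=M[:,2]; xh=M[:,0]
top=np.array([.4525,-.317,.163]); g=top-.004*xh-.012*zh; t=g-.019*zh
print(g,t)
robot.move_pose(t+.09*zh,q)
print(robot.move_straight(t,v=.08,f_stop=8), np.round(robot.get_ee_pos(),4))
robot.gripper_close(); print('gap',robot.get_finger_gap()*85,np.round(robot.get_contact_force(),1))
robot.move_straight(t+.06*zh,v=.06); print(np.round(robot.get_contact_force(),1),robot.get_finger_gap()*85)
p=t+.06*zh; p[2]=.36; robot.move_straight(p,q4(hookR(1.335)*FLIP))
print(robot.get_time_s(),robot.get_contact_force(),np.round(robot.get_ee_pos(),4))
im,d,c,T=snap('wrist','w3.png')
for n in ['hook_tip','hook_neck','hook_grip']: print(n,robot.search_frame('wrist',n)[:2])
im2,d2,c2,T2=snap('side','s3.png')
for n in ['hook_tip','hook_neck','hook_grip']: print(n,robot.search_frame('side',n)[:2])
a=w2px(robot.get_ee_pos(),c2,T2).astype(int); print(a)
b=im2[a[1]-70:a[1]+110,a[0]-90:a[0]+90]
cv2.imwrite('pics/w3c.png',np.hstack([cv2.resize(b,(420,420)),im[:,90:470]]))
E
```

```text
[ 0.45144865 -0.32137579  0.15117853] [ 0.45126227 -0.32215148  0.13219529]
False [ 0.4517 -0.3223  0.1327]
gap -0.0919650739691283 [-0.3  0.  -0.2]
[-0.4 -0.5 -0.1] 0.07488702497134045
9.2417 [-0.29067679 -0.56316487 -0.25496544] [ 0.4513 -0.3194  0.3591]
hook_tip [{'xy': [286.4, 173.8], 'p': 0.88}, {'xy': [228.7, 295.8], 'p': 0.87}]
hook_neck [{'xy': [227.5, 299.8], 'p': 0.73}, {'xy': [262.3, 89.3], 'p': 0.63}]
hook_grip [{'xy': [283.8, 171.3], 'p': 0.78}, {'xy': [261.3, 88.4], 'p': 0.74}]
hook_tip [{'xy': [344.6, 190.6], 'p': 0.73}, {'xy': [209.4, 213.3], 'p': 0.71}]
hook_neck [{'xy': [350.4, 154.3], 'p': 0.85}, {'xy': [305.7, 159.4], 'p': 0.59}]
hook_grip [{'xy': [352.8, 153.7], 'p': 0.86}, {'xy': [305.3, 160.3], 'p': 0.65}]
[308  94]
```

View pics/w3c.png

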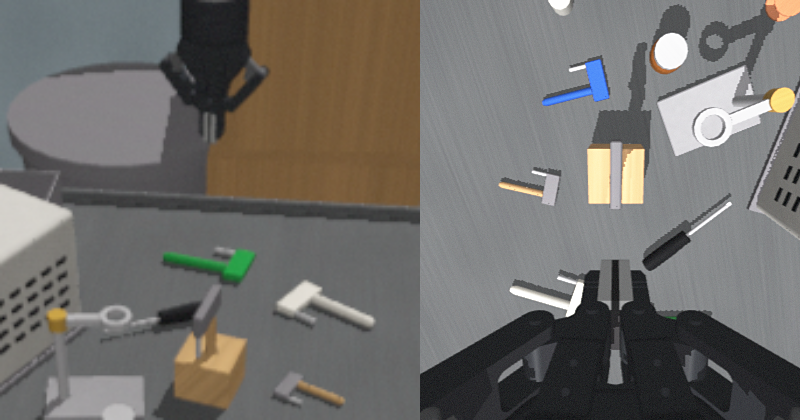

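Run:
```python
from h import *
Rh=hookR(1.335,.042); q=q4(Rh*FLIP); M=Rh.as_matrix(); zh=M[:,2]; xh=M[:,0]
t=np.array([.45126,-.32215,.1322])
robot.open(); print(robot.get_finger_gap())
robot.move_straight(t+.06*zh,q); 
print(robot.move_straight(t,v=.08,f_stop=8), np.round(robot.get_ee_pos(),4),robot.get_tcp_rot(),q)
im,d,c,T=snap('wrist','w4.png'); im2,d2,c2,T2=snap('side','s4.png')
a=w2px(robot.get_ee_pos(),c2,T2).astype(int); aw=w2px(robot.get_ee_pos(),c,T).astype(int); print(a,aw)
W=cloud(d,c,T)
P=W[(abs(W[...,0]-.45)<.014)&(abs(W[...,1]+.31)<.07)&(W[...,2]>.15)&(W[...,2]<.175)]
print(len(P),P.min(0),P.max(0))
b=im2[a[1]-60:a[1]+60,a[0]-60:a[0]+60]
cv2.imwrite('pics/w4c.png',np.hstack([cv2.resize(b,(420,420)),im[:,90:470]]))
```

```text
0.9980252206798785
False [ 0.4517 -0.3222  0.1326] [ 0.01341338  0.785184    0.61890388 -0.01625296] [0.012998558937750834, 0.7851985116985342, 0.6188880044479739, -0.016491593081128506]
[306 159] [284 248]
3928 [ 0.43656388 -0.3574498   0.15001499] [ 0.46398076 -0.27854243  0.16523863]
```

View pics/w4c.png

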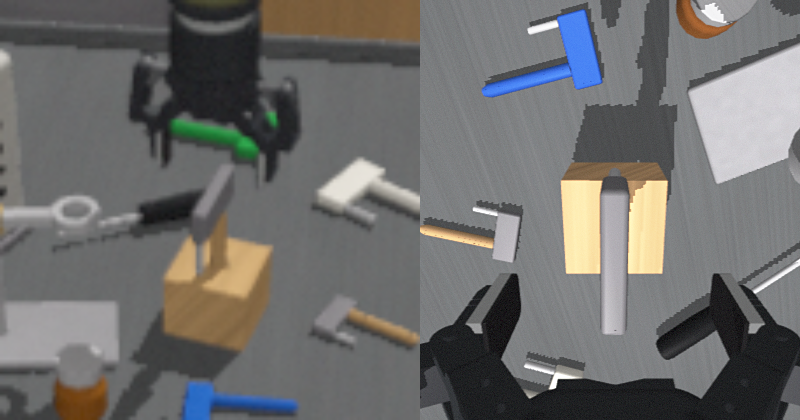

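Run:
```python
from h import *
robot.gripper_close(); print(robot.get_finger_gap())
e=np.array(robot.get_ee_pos()); print(e.round(4), np.round(robot.get_joints(),3))
for cam in ['side','wrist','top']:
    im,d,c,T=snap(cam,cam+'5.png'); W=cloud(d,c,T)
    m=(np.abs(W[...,0]-e[0])<.06)&(np.abs(W[...,1]-e[1])<.08)&(W[...,2]>.10)&(W[...,2]<.4)
    m&=im.max(-1)<60
    P=W[m]; print(cam,len(P))
    for z in np.arange(.10,.3,.02):
        k=P[(P[:,2]>=z)&(P[:,2]<z+.02)]
        if len(k)>3: print(round(z,2),len(k),k.min(0).round(3),k.max(0).round(3))
a=cv2.imread('pics/side5.png')[70:250,200:440]; cv2.imwrite('pics/s5c.png',cv2.resize(a,None,fx=3,fy=3,interpolation=cv2.INTER_CUBIC))
```

```text
-0.005041694020564827
[ 0.4513 -0.3221  0.1322] [ 0.742  0.702 -0.388  1.856  0.475  0.669 -0.177]
side 1062
0.18 22 [ 0.439 -0.321  0.181] [ 0.467 -0.304  0.198]
0.2 76 [ 0.423 -0.329  0.201] [ 0.492 -0.298  0.22 ]
0.22 143 [ 0.406 -0.339  0.221] [ 0.501 -0.291  0.24 ]
0.24 148 [ 0.4   -0.331  0.24 ] [ 0.51  -0.289  0.26 ]
0.26 150 [ 0.415 -0.325  0.26 ] [ 0.496 -0.287  0.28 ]
0.28 74 [ 0.414 -0.316  0.28 ] [ 0.491 -0.275  0.3  ]
wrist 36713
0.16 305 [ 0.441 -0.317  0.168] [ 0.467 -0.309  0.18 ]
0.18 812 [ 0.441 -0.317  0.18 ] [ 0.467 -0.308  0.2  ]
0.2 5696 [ 0.415 -0.336  0.2  ] [ 0.491 -0.298  0.22 ]
0.22 15229 [ 0.404 -0.336  0.22 ] [ 0.507 -0.293  0.24 ]
0.24 14671 [ 0.395 -0.328  0.24 ] [ 0.511 -0.29   0.257]
top 82
0.14 4 [ 0.456 -0.296  0.149] [ 0.464 -0.278  0.158]
0.22 4 [ 0.419 -0.299  0.229] [ 0.428 -0.298  0.236]
0.24 16 [ 0.398 -0.297  0.24 ] [ 0.416 -0.289  0.26 ]
```

View pics/s5c.png

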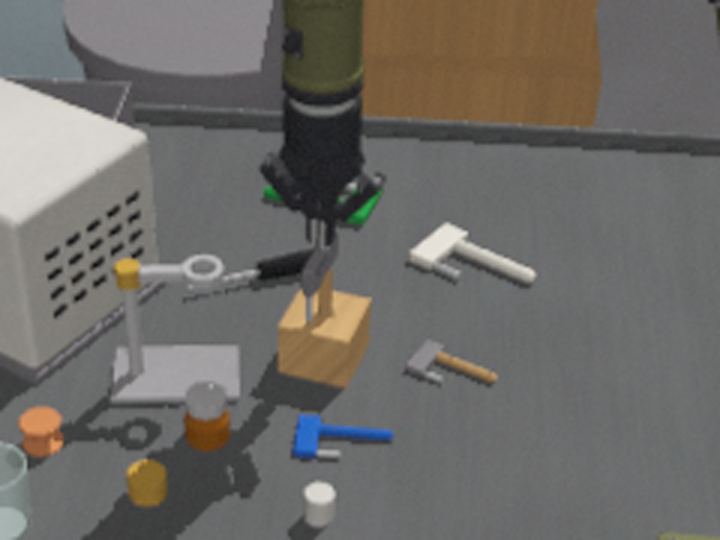

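Run:
```python
from h import *
zh=hookR(1.335,.042).as_matrix()[:,2]
e=np.array(robot.get_ee_pos())
print(robot.move_straight(e-.03*zh,v=.03,f_stop=4),(np.array(robot.get_ee_pos())-e).round(4),np.round(robot.get_contact_force(),1))
e2=np.array(robot.get_ee_pos())
robot.move_straight(e2+.05*zh)
print(robot.get_time_s())
```

```text
True [ 0.0009 -0.0002 -0.0023] [-0.5 -0.3  4.9]
14.4417
```

```bash
cat >> h.py <<'E'
OFF=.033  # actual fingertip lies 33 mm short of the reported TCP
def tcp(tip,zup=np.array([0,0,1.])): return np.asarray(tip)-OFF*zup
E
python3 - <<'E'
from h import *
Rh=hookR(1.335,.042); q=q4(Rh*FLIP); M=Rh.as_matrix(); zh=M[:,2]
t=np.array([.45126,-.32215,.1335])
t=t+(OFF*.0)*zh; T0=tcp(t,zh)
robot.open()
print(robot.move_straight(T0,v=.06,f_stop=6), np.round(np.array(robot.get_ee_pos())-T0,4))
robot.gripper_close(); print('gap mm',robot.get_finger_gap()*85,np.round(robot.get_contact_force(),1))
print(robot.move_straight(T0+.055*zh,v=.05,f_stop=15)); print(np.round(robot.get_contact_force(),1),robot.get_finger_gap()*85)
im,d,c,T=snap('side','s6.png')
a=w2px(robot.get_ee_pos(),c,T).astype(int)
b=im[a[1]-60:a[1]+60,a[0]-80:a[0]+80]
cv2.imwrite('pics/s6c.png',cv2.resize(b,None,fx=4,fy=4))
E
```

```text
False [ 0.0003 -0.0001  0.0004]
gap mm 13.279017980011785 [0.3 0.9 2.5]
False
[-0.2  0.2 -1.6] 12.99043732148427
```

View pics/s6c.png

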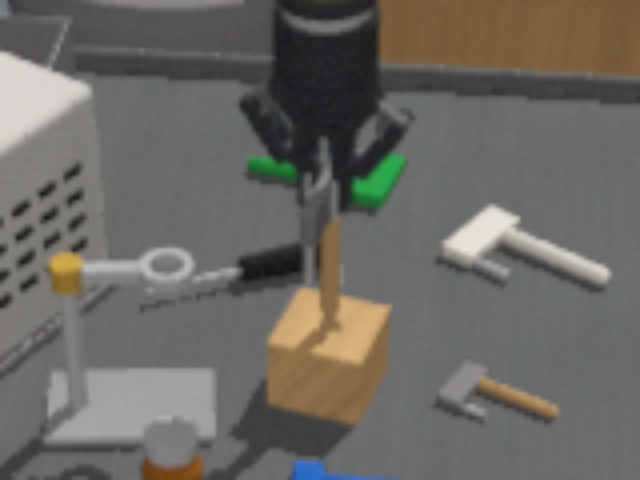

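Run:
```python
from h import *
# hole from top picture
im=cv2.imread('pics/top0.png'); W=np.load('top0.npy')
g=cv2.cvtColor(im,cv2.COLOR_BGR2GRAY); roi=g[175:196,125:150]
m=(roi<130); n,l,st,ce=cv2.connectedComponentsWithStats(m.astype(np.uint8))
c=robot.calibration('top');T=np.array(c['cam_to_world'])
def onplane(u,v,z,c,T):
    o=T[:3,3]; p=px2w(u,v,1.,c,T)-o; return o+p*(z-o[2])/p[2]
for i in range(1,n):
    if 8<st[i,4]<120: u,v=ce[i]+[125,175]; print(st[i],onplane(u,v,.127,c,T))
e=np.array(robot.get_ee_pos())
q0=q4(hookR(1.335)*FLIP); robot.move_straight([e[0],e[1],.25],q0)
hole=np.array([.583,.270,.127]); yaw=1.577; x=np.array([np.cos(yaw),np.sin(yaw),0])
grip=hole-.038*x+[0,0,.06+.058]; P=tcp(grip-[0,0,.019]); q=q4(hookR(yaw)*FLIP)
robot.move_pose(P+[0,-.1,.07],q); robot.move_straight(P,v=.2)
im,d,c,T=snap('wrist','w7.png'); np.savez('w7.npz',d=d,T=T)
print(robot.search_frame('wrist','tray_hole')[:2],robot.search_frame('wrist','hook_tip')[:2],w2px(hole,c,T),w2px(hole+[0,0,.06],c,T),robot.get_time_s(),robot.get_finger_gap()*85)
```

```text
[  7   0  18  21 115] [0.5855279  0.26053904 0.127     ]
[11  7  6  6 27] [0.58496303 0.27693158 0.127     ]
[{'xy': [287.1, 119.1], 'p': 0.63}] [{'xy': [284.6, 280.3], 'p': 0.83}] [283.22445523 160.90150847] [282.80761857 178.77796211] 22.0667 12.942369074331028
```

View pics/w7.png

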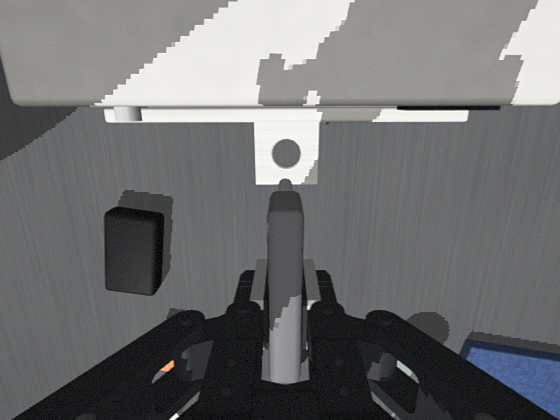

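```bash
cat >> h.py <<'E'
def onplane(u,v,z,c,T):
    o=T[:3,3]; p=px2w(u,v,1.,c,T)-o; return o+p*(z-o[2])/p[2]
E
python3 - <<'E'
from h import *
z=np.load('w7.npz'); d,T=z['d'],z['T']; c=robot.calibration('wrist'); W=cloud(d,c,T)
im=cv2.imread('pics/w7.png'); g=im.max(-1)
roi=(g[130:180,262:312]<150).astype(np.uint8); n,l,st,ce=cv2.connectedComponentsWithStats(roi)
for i in range(1,n):
    if 200<st[i,4]<1500: u,v=ce[i]+[262,130]; print(st[i],u,v,'hole',onplane(u,v,.127,c,T))
tab=W[135:180,262:310][g[135:180,262:310]>180]; print('tab z',np.median(tab[:,2]))
for r in range(176,196,2): print(r,[tuple(W[r,k].round(3)) for k in (281,284,287,290)])
H=W[190:300,275:298].reshape(-1,3); H=H[(H[:,2]>.24)&(H[:,2]<.275)]
r=cv2.minAreaRect((H[:,:2]*1000).astype(np.float32)); print('head',np.median(H[:,2]),r, np.polyfit(H[:,1],H[:,2],1)); print(robot.get_ee_pos())
E
```

```text
[ 10   9  28  29 629] 285.7360890302067 153.10492845786962 hole [0.58480991 0.27569371 0.127     ]
tab z nan
176 [(np.float64(0.581), np.float64(0.259), np.float64(0.126)), (np.float64(0.584), np.float64(0.259), np.float64(0.126)), (np.float64(0.586), np.float64(0.259), np.float64(0.126)), (np.float64(0.588), np.float64(0.259), np.float64(0.126))]
178 [(np.float64(0.581), np.float64(0.257), np.float64(0.125)), (np.float64(0.584), np.float64(0.27), np.float64(0.187)), (np.float64(0.586), np.float64(0.257), np.float64(0.125)), (np.float64(0.588), np.float64(0.257), np.float64(0.126))]
180 [(np.float64(0.582), np.float64(0.27), np.float64(0.19)), (np.float64(0.584), np.float64(0.271), np.float64(0.193)), (np.float64(0.585), np.float64(0.27), np.float64(0.191)), (np.float64(0.588), np.float64(0.256), np.float64(0.127))]
182 [(np.float64(0.582), np.float64(0.27), np.float64(0.196)), (np.float64(0.584), np.float64(0.27), np.float64(0.196)), (np.float64(0.585), np.float64(0.27), np.float64(0.195)), (np.float64(0.587), np.float64(0.269), np.float64(0.19))]
184 [(np.float64(0.582), np.float64
[... 883 characters left out ...]
at64(0.27), np.float64(0.211))]
192 [(np.float64(0.582), np.float64(0.273), np.float64(0.226)), (np.float64(0.584), np.float64(0.273), np.float64(0.226)), (np.float64(0.585), np.float64(0.273), np.float64(0.226)), (np.float64(0.586), np.float64(0.273), np.float64(0.226))]
194 [(np.float64(0.582), np.float64(0.273), np.float64(0.229)), (np.float64(0.584), np.float64(0.273), np.float64(0.229)), (np.float64(0.585), np.float64(0.273), np.float64(0.23)), (np.float64(0.586), np.float64(0.273), np.float64(0.229))]
head 0.2546622649736678 ((584.6114501953125, 254.73538208007812), (8.861712455749512, 37.262115478515625), 0.1839234083890915) [-0.11076616  0.28240081]
[0.58428802 0.23019016 0.19389257]
```

Run:
```python
from h import *
e=np.array(robot.get_ee_pos()); yaw=1.577; x=np.array([np.cos(yaw),np.sin(yaw),0])
e=e+[.0003,.009,0]; robot.move_straight(e,v=.05)
print('down',robot.move_straight(e-[0,0,.076],v=.05,f_stop=5),np.round(robot.get_ee_pos(),4),np.round(robot.get_contact_force(),1))
e=np.array(robot.get_ee_pos())
if e[2]<.13:
    print('pull',robot.move_straight(e-.175*x,v=.07,f_stop=14),(np.array(robot.get_ee_pos())-e).round(4),np.round(robot.get_contact_force(),1))
im,d,c,T=snap('wrist','w8.png'); im2,d2,c2,T2=snap('top','t8.png'); np.savez('t8.npz',W=cloud(d2,c2,T2)); print(robot.get_time_s())
cv2.imwrite('pics/w8c.png',np.hstack([cv2.resize(im2[120:300,40:280],(560,420)),im[:,180:400]]))
```

```text
down False [0.5848 0.2393 0.1182] [-1.   0.3 -1.9]
pull False [ 0.001  -0.1749  0.    ] [-1.   1.8 -1.6]
26.7833
```

View pics/w8c.png

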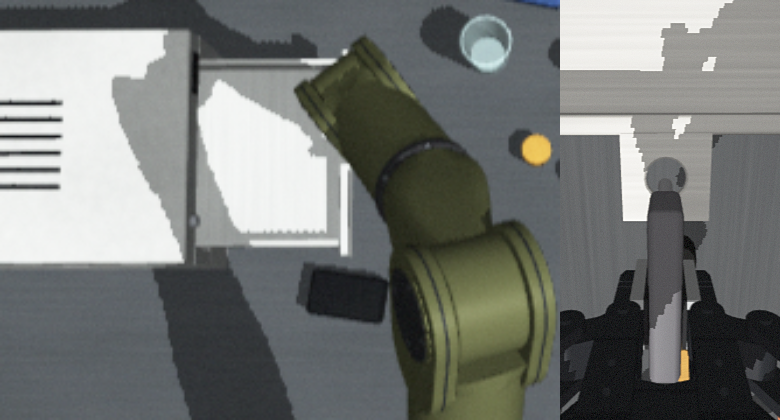

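Run:
```python
from h import *
e=np.array(robot.get_ee_pos()); yaw=1.577; q=q4(hookR(yaw)*FLIP)
robot.move_straight(e+[0,.004,0],v=.05); robot.move_straight(e+[0,.004,.135],v=.15)
W=np.load('top0.npy'); P=W[(abs(W[...,0]-.575)<.04)&(abs(W[...,1]+.275)<.04)&(abs(W[...,2]-.15)<.008)]
r0=P.mean(0); print(len(P),P.min(0),P.max(0),np.round(robot.get_ee_pos(),4))
robot.move_pose([.577,-.275-.075,.25],q)
im,d,c,T=snap('wrist','w9.png'); np.savez('w9.npz',d=d,T=T); Wc=cloud(d,c,T)
print(robot.search_frame('wrist','ring_top')[:3],w2px([.58,-.272,.15],c,T),np.round(robot.get_ee_pos(),4),robot.get_time_s())
```

```text
146 [ 0.55295428 -0.31232244  0.14236949] [ 0.61458007 -0.26862952  0.15769261] [0.5851 0.0681 0.2523]
[{'xy': [312.2, 120.3], 'p': 0.8}, {'xy': [226.2, 275.1], 'p': 0.39}] [287.76500627 109.4469075 ] [ 0.5781 -0.3476  0.2503] 29.725
```

View pics/w9.png

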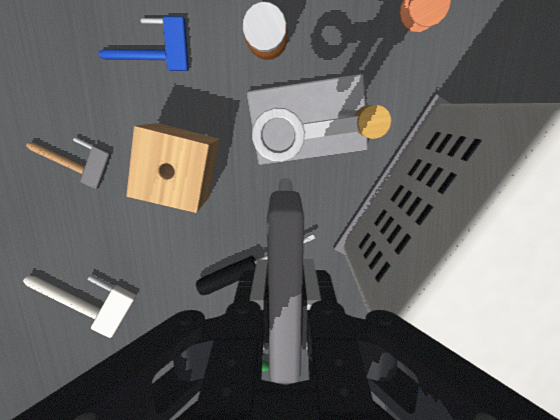

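Run:
```python
from h import *
from scipy.optimize import least_squares
z=np.load('w9.npz'); d,T=z['d'],z['T']; c=robot.calibration('wrist'); W=cloud(d,c,T)
c0=onplane(277,133,.15,c,T); print('px guess',c0)
m=(abs(W[...,2]-.15)<.005)&(np.hypot(W[...,0]-c0[0],W[...,1]-c0[1])<.028); 
P=W[m]; print(len(P),np.median(P[:,2]))
def model(v,P): 
    r=np.hypot(P[:,0]-v[0],P[:,1]-v[1]); return np.maximum(r-.022,0)+np.maximum(.014-r,0)
Q=P[P[:,0]<c0[0]+.012]; s=least_squares(model,c0[:2],args=(Q,)); print('annulus fit',s.x,s.cost, model(s.x,Q).max())
# hole pixels
hm=((W[...,2]<.1)&(np.hypot(*( np.stack([onplane(u,v,.15,c,T)[:2] for v in range(420) for u in range(560)]).reshape(420,560,2).transpose(2,0,1)-s.x[:,None,None]))<.02)).astype(np.uint8)
v,u=np.nonzero(hm); print('hole px',len(u),u.mean(),v.mean(),onplane(u.mean(),v.mean(),.15,c,T))
e=np.array(robot.get_ee_pos()); print(e)
# prong now
for r in range(178,204,3): print(r,W[r,282].round(4),W[r,285].round(4),W[r,288].round(4))
# top-camera check
Wt=np.load('top0.npy'); Pt=Wt[(abs(Wt[...,2]-.15)<.006)&(np.hypot(Wt[...,0]-s.x[0],Wt[...,1]-s.x[1])<.03)&(Wt[...,0]<s.x[0]+.01)]
print('top',least_squares(model,s.x,args=(Pt,)).x,len(Pt))
```

```text
px guess [ 0.57146079 -0.29041742  0.15      ]
1456 0.14866908042497085
annulus fit [ 0.5719965 -0.2921429] 4.876204512849578e-07 0.0004485234207623288
hole px 828 277.71014492753625 133.8840579710145 [ 0.57204146 -0.29111533  0.15      ]
[ 0.57805828 -0.34762943  0.25026194]
178 [ 5.749e-01 -3.603e-01 -3.000e-04] [ 0.578  -0.3072  0.2445] [ 5.828e-01 -3.602e-01  1.000e-04]
181 [ 0.5764 -0.3075  0.2505] [ 0.578  -0.3071  0.2523] [ 0.5797 -0.3076  0.2502]
184 [ 0.5765 -0.3073  0.2587] [ 0.578  -0.3071  0.2594] [ 0.5796 -0.3075  0.2576]
187 [ 0.5765 -0.3072  0.2655] [ 0.578  -0.3072  0.2655] [ 0.5795 -0.3075  0.2643]
190 [ 0.5766 -0.3073  0.2709] [ 0.578  -0.307   0.2723] [ 0.5795 -0.3076  0.2697]
193 [ 0.5767 -0.3053  0.2843] [ 0.578  -0.3049  0.2856] [ 0.5793 -0.3049  0.2856]
196 [ 0.5767 -0.3049  0.2908] [ 0.578  -0.3052  0.2896] [ 0.5792 -0.3049  0.2905]
199 [ 0.5767 -0.3047  0.2959] [ 0.578  -0.3048  0.2955] [ 0.5792 -0.3052  0.2942]
202 [ 0.5768 -0.3051  0.2991] [ 0.578  -0.3051  0.2988] [ 0.5792 -0.305   0.2993]
top [ 0.57337586 -0.2903157 ] 69
```

Run:
```python
from h import *
e=np.array(robot.get_ee_pos())
a=e+[-.0061,.0695,.004]; robot.move_straight(e+[0,0,.004]); robot.move_straight(a,v=.1); robot.hold(.3)
f0=np.array(robot.get_contact_force())
s=robot.move_straight(a-[0,0,.122],v=.06,f_stop=5); print('down',s,np.round(robot.get_ee_pos(),4)-a.round(4),f0.round(1),np.round(robot.get_contact_force(),1))
if not s:
    b=np.array(robot.get_ee_pos()); print(robot.move_straight(b-[0,0,.018],v=.02,f_stop=4),(np.array(robot.get_ee_pos())-a).round(4),np.round(robot.get_contact_force(),1))
im,d,c,T=snap('side','s10.png'); im2=snap('wrist')[0]
u=w2px([.572,-.29,.15],c,T).astype(int)
cv2.imwrite('pics/w10c.png',np.hstack([cv2.resize(im[u[1]-60:u[1]+60,u[0]-50:u[0]+50],(350,420),interpolation=cv2.INTER_CUBIC),im2[:,80:500]]))
print(robot.get_time_s())
```

```text
down False [ 2.000e-04 -1.000e-04 -1.217e-01] [-0.7  0.6 -0.2] [ 0.5  0.1 -1.2]
True [ 1.000e-04 -1.000e-04 -1.329e-01] [-1.2 -0.5  5.5]
34.0
```

View pics/w10c.png

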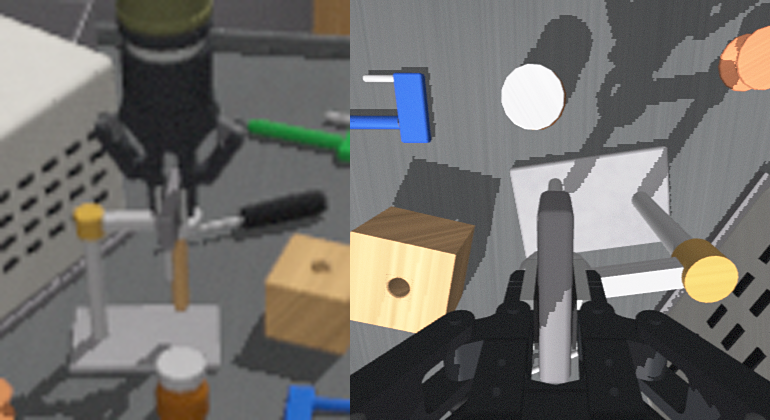

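```bash
cat >> h.py <<'E'
def survey():
    im,d,c,T=snap('top'); W=cloud(d,c,T); im2,d2,c2,T2=snap('side'); W2=cloud(d2,c2,T2)
    out=[]
    m=((W[...,2]>.016)&(W[...,2]<.045)&(W[...,0]>.33)&(W[...,0]<.82)&(W[...,1]>-.25)&(W[...,1]<.12)).astype(np.uint8)
    n,l,st,ce=cv2.connectedComponentsWithStats(m)
    for i in range(1,n):
        if st[i,4]<40: continue
        P=W[l==i]; z=np.median(P[:,2]); P=P[abs(P[:,2]-z)<.004]
        if len(P)<25: continue
        r=cv2.minAreaRect((P[:,:2]*1000).astype(np.float32)); b=im[l==i].mean(0).round()
        out.append((np.round(r[0],1),np.round(r[1],1),round(r[2],1),round(float(z),4),b))
    return out,im,im2
E
python3 - <<'E'
from h import *
robot.open(); e=np.array(robot.get_ee_pos())
robot.move_straight(e+[0,0,.12],v=.15)
robot.move_pose([.42,-.38,.33],down(1.2))
o,im,im2=survey()
for x in o: print(x)
for n in ['disc_mid','slug_mid','bung_mid','bar_mid','block_mid']: print(n,[(np.round(r['xy']),round(r['p'],2)) for r in robot.search_frame('top',n)[:2]])
W=cloud(*[snap('side')[i] for i in (1,2,3)])
P=W[(abs(W[...,0]-.57)<.05)&(abs(W[...,1]+.28)<.07)&(W[...,2]>.165)&(W[...,2]<.2)]
r=cv2.minAreaRect((P[:,:2]*1000).astype(np.float32)); print('hung head',r,P[:,2].max(),robot.get_time_s())
cv2.imwrite('pics/v11.png',np.vstack([cv2.resize(im[120:280,60:420],(760,338)),cv2.resize(im2[130:340,120:400],(347,260))@np.eye(3) if 0 else np.hstack([cv2.resize(im2[130:340,120:400],(347,260)),np.zeros((260,413,3),np.uint8)])]))
E
```

```text
(array([ 810.4, -117.9]), array([32.1, 15.7]), 88.2, 0.0192, array([154.,  94.,  64.]))
(array([ 728.6, -163.5]), array([41.8, 39.4]), 66.4, 0.032, array([101., 153., 232.]))
(array([599.7, -55.4]), array([38.4, 36.2]), 25.9, 0.0282, array([ 50., 108., 140.]))
(array([598.8,  10.9]), array([31.6, 28.4]), 1.3, 0.0305, array([29., 29., 28.]))
(array([434.7,   9.9]), array([58.9, 25.7]), 80.6, 0.0267, array([100., 152., 229.]))
(array([431. , -91.9]), array([24.7, 27.6]), 0.3, 0.0353, array([233., 234., 232.]))
(array([404.9, 106.3]), array([58.3, 25.5]), 0.4, 0.03, array([33., 31., 29.]))
disc_mid [(array([326., 180.]), 0.56), (array([234., 237.]), 0.49)]
slug_mid [(array([262., 240.]), 0.42)]
bung_mid [(array([288., 146.]), 0.62), (array([231., 183.]), 0.6)]
bar_mid [(array([230., 234.]), 0.74), (array([ 97., 183.]), 0.66)]
block_mid []
hung head ((571.5004272460938, -272.83880615234375), (82.5615463256836, 14.647446632385254), 89.75565338134766) 0.18735482977328488 36.9667
```

View pics/v11.png

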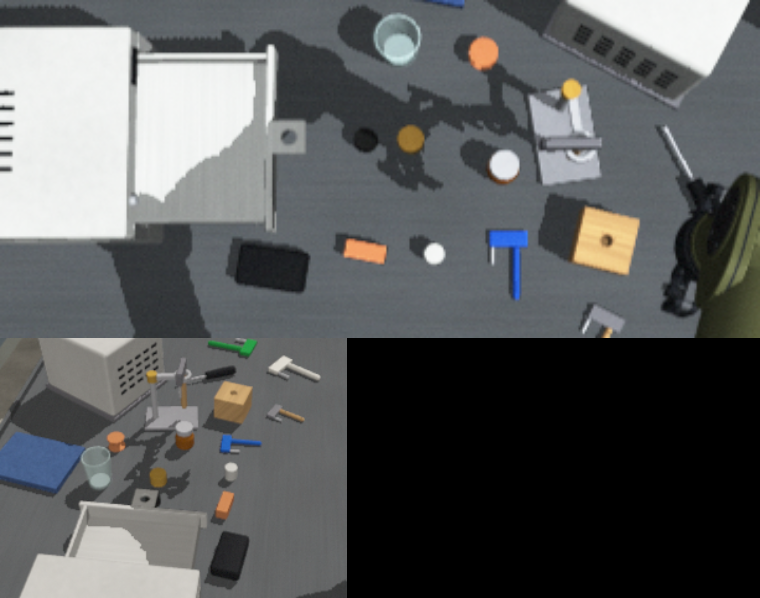

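```bash
cat >> h.py <<'E'
def pickplace(xy,yaw,dst,yawd,exp,tipz=.006):
    q=down(yaw); qd=down(yawd); Z=.18
    robot.open()
    robot.move_pose([*xy,Z],q); p=[*xy,tipz-OFF]
    s=robot.move_straight(p,v=.15,f_stop=12); e=np.array(robot.get_ee_pos()); print('pick',s,e.round(4))
    robot.gripper_close(); g=robot.get_finger_gap()*85; print('gap',round(g,1),'exp',exp)
    if abs(g-exp)>6: robot.open(); robot.move_straight([*xy,Z]); return False
    robot.move_straight([e[0],e[1],Z],v=.2)
    g=robot.get_finger_gap()*85; print('held',round(g,1))
    robot.move_pose([*dst,Z],qd)
    zz=e[2]+.092+.002
    robot.move_straight([*dst,zz+.02],v=.15); s=robot.move_straight([*dst,zz],v=.04,f_stop=6); print('place',s,np.round(robot.get_ee_pos(),4))
    robot.open(); robot.move_straight([*dst,Z],v=.2); print('t',robot.get_time_s()); return True
E
python3 - <<'E'
from h import *
for xy,yaw in [((.5997,-.0554),-1.565),((.5997,-.0554),1.577),((.545,.24),-1.565),((.545,.24),1.577)]:
    for z in (.18,-.027): q=robot.solve_ik([*xy,z],down(yaw)); print(xy,yaw,z,None if q is None else np.round(q,2))
print(pickplace((.5997,-.0554),-1.565,(.545,.24),-1.565,40))
E
```

```text
(0.5997, -0.0554) -1.565 0.18 [-0.5   0.94  1.09  1.69 -0.92  1.11 -2.26]
(0.5997, -0.0554) -1.565 -0.027 [ 0.61  1.33 -1.26  1.73  1.38  1.23  2.09]
(0.5997, -0.0554) 1.577 0.18 [ 0.34  0.73 -0.58  1.64  0.48  0.91 -0.42]
(0.5997, -0.0554) 1.577 -0.027 [ 0.21  1.   -0.35  1.76  0.64  0.5  -0.56]
(0.545, 0.24) -1.565 0.18 [ 0.11  0.96 -1.26  1.65  0.95  1.27  1.81]
(0.545, 0.24) -1.565 -0.027 [ 0.1   1.33 -1.26  1.76  1.38  1.23  1.57]
(0.545, 0.24) 1.577 0.18 [-0.12  0.74 -0.68  1.66  0.55  0.94 -0.99]
(0.545, 0.24) 1.577 -0.027 [-0.29  1.   -0.35  1.78  0.66  0.49 -1.09]
pick False [ 0.6002 -0.0556 -0.0264]
gap 38.1 exp 40
held 37.7
place False [0.545  0.2401 0.0676]
t 48.5417
True
```

Run:
```python
from h import *
ok=pickplace((.5988,.0105),-1.565,(.632,.24),-1.565,35)
print(ok)
if ok:
    ok=pickplace((.4345,.0098),1.403,(.545,.187),1.577,26); print(ok)
if ok:
    ok=pickplace((.4305,-.0915),1.577,(.632,.187),1.577,30); print(ok)
robot.move_pose([.45,-.15,.3],down(1.577))
o,im,im2=survey()
for x in o: print(x)
im,d,c,T=snap('top'); W=cloud(d,c,T)
m=((W[...,2]>.105)&(W[...,2]<.135)&(abs(W[...,0]-.585)<.095)&(W[...,1]>.148)&(W[...,1]<.30)).astype(np.uint8)
n,l,st,ce=cv2.connectedComponentsWithStats(m)
for i in range(1,n):
    if st[i,4]>20: P=W[l==i]; print('tray',st[i,4],P.mean(0).round(3),P.min(0).round(3),P.max(0).round(3))
print(robot.get_time_s())
cv2.imwrite('pics/v12.png',cv2.resize(im[120:280,60:420],(760,338)))
```

```text
pick False [ 0.5995  0.0108 -0.026 ]
gap 31.8 exp 35
held 31.8
place False [0.632  0.2401 0.0679]
t 56.5583
TrueTraceback (most recent call last):
  File "<stdin>", line 5, in <module>
  File "h.py", line 49, in pickplace
    s=robot.move_straight(p,v=.15,f_stop=12); e=np.array(robot.get_ee_pos()); print('pick',s,e.round(4))
station.IKError: the arm cannot follow that straight line within its joint ranges
```

Run:
```python
from h import *
print(np.round(robot.get_joints(),2),np.round(robot.get_ee_pos(),3))
robot.move_j([.34,.73,-.2,1.64,.1,.91,-.6])
ok=False
try: ok=pickplace((.4345,.0098),1.403,(.545,.187),1.577,26,tipz=.006); print(ok)
except robot.IKError as ex:
    print(ex,np.round(robot.get_joints(),2))
    for y in (1.403,1.403-np.pi):
        for z in (0.,-.01,-.02,-.027): q=robot.solve_ik([.4345,.0098,z],down(y)); print(y,z,None if q is None else np.round(q,2))
```

```text
[-0.42  0.52  0.44  2.15 -0.42  0.55  0.17] [0.435 0.011 0.18 ]
the arm cannot follow that straight line within its joint ranges [ 0.07  0.49 -0.29  2.13  0.26  0.55 -0.58]
1.403 0.0 [-0.01  0.87 -0.19  2.26  1.41  0.15 -1.71]
1.403 -0.01 [ 0.54  1.24 -1.26  2.23  1.49  1.13 -1.79]
1.403 -0.02 [ 0.54  1.27 -1.26  2.23  1.51  1.14 -1.8 ]
1.403 -0.027 [ 0.54  1.29 -1.26  2.23  1.53  1.15 -1.81]
-1.738592653589793 0.0 [-0.09  0.86 -0.07  2.27  1.33  0.05  1.52]
-1.738592653589793 -0.01 [-0.09  0.89 -0.05  2.27  1.85  0.04  0.99]
-1.738592653589793 -0.02 [-0.09  0.91 -0.07  2.27  2.15  0.06  0.69]
-1.738592653589793 -0.027 [-0.08  0.93 -0.07  2.27  2.28  0.08  0.57]
```

Run:
```python
from h import *
robot.move_j([.54,.92,-1.26,2.12,1.1,1.19,-1.57]); print(np.round(robot.get_ee_pos(),3))
ok=False
try: ok=pickplace((.4345,.0098),1.403,(.545,.187),1.577,26); print(ok)
except robot.IKError as ex: print(ex)
print(np.round(robot.get_joints(),2))
if ok:
  robot.move_j([.54,.92,-1.26,2.12,1.1,1.19,-1.57])
  try: print(pickplace((.4305,-.0915),1.577,(.632,.187),1.577,30))
  except robot.IKError as ex: print(ex,np.round(robot.get_joints(),2))
```

```text
[ 0.439 -0.037  0.125]
pick False [ 0.4349  0.01   -0.0265]
gap 24.7 exp 26
held 24.6
place True [0.5448 0.1894 0.0897]
t 68.1917
True
[ 0.23  0.96 -1.31  1.71  0.98  1.27 -1.3 ]
pick False [ 0.4309 -0.0914 -0.0264]
gap 28.4 exp 30
held 28.0
place False [0.632  0.1871 0.0675]
t 77.2333
True
```

Run:
```python
from h import *
robot.move_pose([.45,-.15,.3],down(1.577))
im,d,c,T=snap('top'); W=cloud(d,c,T)
m=((W[...,2]>.105)&(W[...,2]<.145)&(abs(W[...,0]-.585)<.095)&(W[...,1]>.148)&(W[...,1]<.30)).astype(np.uint8)
n,l,st,ce=cv2.connectedComponentsWithStats(m)
for i in range(1,n):
    if st[i,4]>20: P=W[l==i]; print('tray',st[i,4],P.mean(0).round(3),P.min(0).round(3),P.max(0).round(3),im[l==i].mean(0).round())
print(robot.get_time_s())
im2=snap('side')[0]
u=w2px([.585,.2,.1],*[robot.calibration('side'),np.array(robot.calibration('side')['cam_to_world'])]).astype(int)
cv2.imwrite('pics/v12.png',np.vstack([cv2.resize(im[120:280,60:420],(760,338)),cv2.resize(im2[u[1]-40:u[1]+45,u[0]-123:u[0]+123],(760,262))]))
```

```text
tray 679 [0.576 0.187 0.125] [0.491 0.148 0.105] [0.679 0.257 0.145] [112. 136. 149.]
tray 118 [0.632 0.236 0.121] [0.617 0.22  0.105] [0.648 0.254 0.129] [26. 26. 26.]
78.775
```

View pics/v12.png

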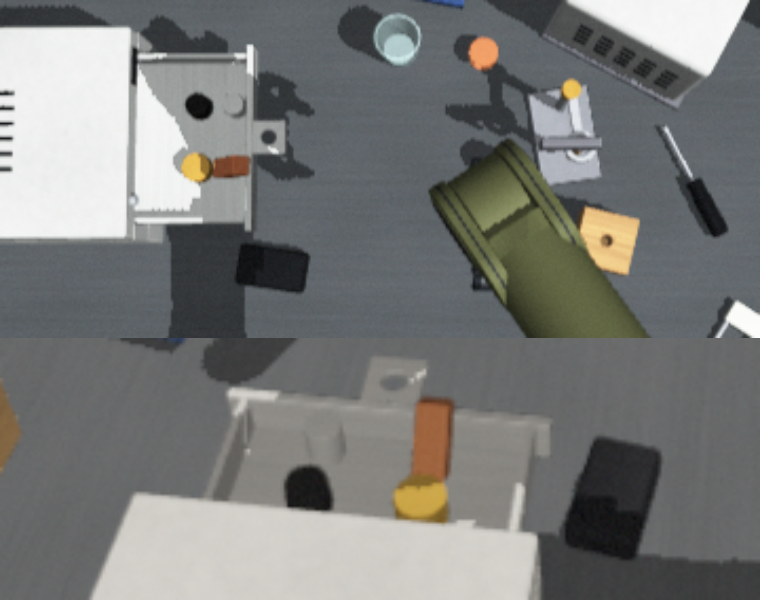

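Run:
```python
from h import *
im,d,c,T=snap('top'); W=cloud(d,c,T)
A=W[(abs(W[...,0]-.545)<.008)&(W[...,1]>.09)&(W[...,1]<.3)&(W[...,2]>.06)]
A=A[np.argsort(A[:,1])]
print('bar col'); [print(a) for a in A[::3].round(3)]
B=W[(abs(W[...,0]-.588)<.006)&(W[...,1]>.06)&(W[...,1]<.3)]; B=B[np.argsort(B[:,1])]
print('mid col'); [print(a) for a in B[::2].round(3)]
S=W[(abs(W[...,0]-.632)<.014)&(abs(W[...,1]-.187)<.03)&(W[...,2]>.118)&(W[...,2]<.14)]; print('slug',S.min(0),S.max(0))
```

```text
bar col
[0.545 0.158 0.118]
[0.542 0.158 0.114]
[0.551 0.159 0.113]
[0.548 0.159 0.111]
[0.544 0.159 0.125]
[0.54  0.16  0.105]
[0.54  0.161 0.13 ]
[0.547 0.162 0.126]
[0.54  0.163 0.138]
[0.538 0.164 0.149]
[0.542 0.165 0.142]
[0.547 0.167 0.147]
[0.539 0.168 0.143]
[0.55  0.17  0.147]
[0.538 0.172 0.151]
[0.55  0.172 0.149]
[0.541 0.175 0.15 ]
[0.547 0.175 0.147]
[0.547 0.177 0.153]
[0.542 0.178 0.147]
[0.543 0.18  0.155]
[0.538 0.18  0.152]
[0.547 0.183 0.151]
[0.55  0.184 0.15 ]
[0.539 0.187 0.145]
[0.542 0.19  0.145]
[0.548 0.191 0.141]
[0.542 0.194 0.142]
[0.551 0.195 0.135]
[0.546 0.199 0.132]
[0.541 0.199 0.129]
[0.55  0.203 0.126]
[0.547 0.204 0.121]
[0.539 0.207 0.12 ]
[0.545 0.211 0.116]
[0.551 0.212 0.112]
[0.545 0.214 0.112]
[0.551 0.215 0.11 ]
[0.55  0.219 0.12 ]
[0.552 0.219 0.103]
[0.547 0.22  0.099]
[0.54 0.22 0.11]
[0.539 0.222 0.117]
[0.538 0.224 0.123]
[0.545 0.225 0.117]
[0.553 0.227 0.123]
[0.545 0.228 0.117]
[0.539 0.23  0.119]
[0.542 0.231 0.116]
[0.55  0.233 0.119]
[0.538 0.235 0.122]
[0.547 0.236 0.119]
[0.538 0.238 0.122]
[0.548 0.239 0.118]
[0.541 0.241 0.
[... 3210 characters left out ...]
.093]
[0.593 0.255 0.091]
[0.583 0.257 0.096]
[0.586 0.258 0.094]
[0.586 0.261 0.094]
[0.589 0.261 0.094]
[0.589 0.263 0.096]
[0.586 0.264 0.094]
[0.583 0.266 0.097]
[0.593 0.268 0.09 ]
[0.592 0.269 0.098]
[0.586 0.27  0.093]
[0.583 0.271 0.098]
[0.592 0.273 0.092]
[0.583 0.275 0.094]
[0.593 0.277 0.09 ]
[0.583 0.278 0.095]
[0.592 0.278 0.095]
[0.583 0.281 0.096]
[0.593 0.282 0.091]
[0.582 0.283 0.099]
[0.589 0.285 0.094]
[0.591 0.286 0.099]
[0.584 0.288 0.091]
[0.586 0.289 0.097]
[0.592 0.291 0.094]
[0.591 0.293 0.084]
[0.59  0.294 0.09 ]
[0.592 0.296 0.096]
[0.586 0.297 0.093]
[0.589 0.299 0.096]
[0.586 0.299 0.093]
slug [0.61921591 0.15858049 0.11854449] [0.64588244 0.20186902 0.13285035]
```

Run:
```python
from h import *
q=down(1.577); robot.open()
robot.move_pose([.546,.189,.18],q)
print(robot.move_straight([.546,.189,.1035-OFF],v=.08,f_stop=8),np.round(robot.get_ee_pos(),4))
robot.gripper_close(); print(robot.get_finger_gap()*85)
e=np.array(robot.get_ee_pos()); robot.move_straight([e[0],e[1],.2],v=.1); print('held',robot.get_finger_gap()*85)
robot.move_pose([.60,-.06,.12],q)
print(robot.move_straight([.60,-.06,e[2]-.092-.004],v=.04,f_stop=4),np.round(robot.get_ee_pos(),4))
robot.open(); robot.move_straight([.60,-.06,.2],v=.2)
# pull tray by its front wall from inside, then push disc back
q0=down(0.); robot.gripper_close()
robot.move_pose([.588,.192,.18],q0); print(robot.move_straight([.588,.192,.108-OFF],v=.1,f_stop=8))
print('pull',robot.move_straight([.588,.158,.108-OFF],v=.05,f_stop=15),np.round(robot.get_ee_pos(),4),np.round(robot.get_contact_force(),1))
robot.move_straight([.588,.162,.108-OFF]); robot.move_straight([.588,.162,.18],v=.2)
robot.move_pose([.42,-.33,.3],down(1.2))
im,d,c,T=snap('top'); W=cloud(d,c,T)
for k in (.545,.588,.632):
    B=W[(abs(W[...,0]-k)<.005)&(W[...,1]>.06)&(W[...,1]<.3)&(W[...,2]>.108)&(W[...,2]<.14)]; y=np.sort(B[:,1]); 
    g=np.split(y,np.where(np.diff(y)>.006)[0]+1); print(k,[(s[0].round(3),s[-1].round(3)) for s in g])
for x in survey()[0]: print(x)
print(robot.get_time_s())
```

```text
False [0.5463 0.1893 0.071 ]
25.251118011686195
held 25.37644591310503
True [ 0.6001 -0.06   -0.0214]
False
pull False [0.5878 0.157  0.0747] [-0.1 -0.2 -0.3]
0.545 [(np.float64(0.133), np.float64(0.141)), (np.float64(0.194), np.float64(0.233))]
0.588 [(np.float64(0.089), np.float64(0.102)), (np.float64(0.122), np.float64(0.143))]
0.632 [(np.float64(0.134), np.float64(0.176)), (np.float64(0.197), np.float64(0.229))]
(array([ 815.1, -102.8]), array([62.7, 15.6]), 78.0, 0.02, array([156.,  95.,  65.]))
(array([ 729.6, -164.2]), array([42.5, 39.2]), 61.1, 0.0327, array([101., 153., 232.]))
(array([601.4, -83.8]), array([24.8, 57. ]), 2.7, 0.0262, array([ 70., 107., 175.]))
(array([405. , 106.2]), array([58.5, 24.7]), 1.0, 0.03, array([33., 31., 29.]))
97.475
```

Run:
```python
from h import *
q0=down(0.); robot.gripper_close()
robot.move_pose([.546,.168,.18],q0); print(robot.move_straight([.546,.168,.101-OFF],v=.1,f_stop=8))
print('push',robot.move_straight([.546,.231,.101-OFF],v=.05,f_stop=12),np.round(robot.get_ee_pos(),4))
robot.move_straight([.546,.226,.101-OFF]); robot.move_straight([.546,.226,.18],v=.2)
robot.move_pose([.60,-.08,.2],down(1.577))
im,d,c,T=snap('top'); W=cloud(d,c,T)
def cols():
  for k in (.545,.588,.632):
    B=W[(abs(W[...,0]-k)<.005)&(W[...,1]>.06)&(W[...,1]<.3)&(W[...,2]>.108)&(W[...,2]<.16)]; y=np.sort(B[:,1]); 
    g=np.split(y,np.where(np.diff(y)>.006)[0]+1); print(k,[(s[0].round(3),s[-1].round(3)) for s in g if len(s)>2])
cols()
try: print(pickplace((.6014,-.0838),1.618,(.546,.190),1.577,26))
except robot.IKError as ex: print(ex,np.round(robot.get_joints(),2))
robot.move_pose([.42,-.33,.3],down(1.2))
im,d,c,T=snap('top'); W=cloud(d,c,T); cols(); cv2.imwrite('pics/t13.png',im)
B=W[(abs(W[...,0]-.546)<.008)&(abs(W[...,1]-.19)<.02)]; print('bar top',np.median(B[:,2]),B[:,2].min(),B[:,2].max(),robot.get_time_s())
```

```text
False
push False [0.546  0.2312 0.0679]
0.545 [(np.float64(0.133), np.float64(0.142)), (np.float64(0.246), np.float64(0.286))]
0.588 [(np.float64(0.089), np.float64(0.102)), (np.float64(0.122), np.float64(0.142))]
0.632 [(np.float64(0.134), np.float64(0.176)), (np.float64(0.196), np.float64(0.23))]
pick False [ 0.6022 -0.0837 -0.0261]
gap 24.5 exp 26
held 24.5
place False [0.546  0.1901 0.0679]
t 113.0667
True
0.545 [(np.float64(0.133), np.float64(0.142)), (np.float64(0.161), np.float64(0.219)), (np.float64(0.246), np.float64(0.286))]
0.588 [(np.float64(0.089), np.float64(0.102)), (np.float64(0.122), np.float64(0.143))]
0.632 [(np.float64(0.134), np.float64(0.176)), (np.float64(0.196), np.float64(0.229))]
bar top 0.11850204279048282 0.11034509122952119 0.12749216484581471 115.0917
```

Run:
```python
from h import *
q0=down(0.); robot.gripper_close()
robot.move_pose([.585,.045,.18],q0); robot.move_straight([.585,.045,.108-OFF],v=.15)
print('push',robot.move_straight([.584,.25,.108-OFF],v=.06,f_stop=12),np.round(robot.get_ee_pos(),4),np.round(robot.get_contact_force(),1))
e=np.array(robot.get_ee_pos()); robot.move_straight(e-[0,.03,0]); robot.move_straight([e[0],e[1]-.03,.25],v=.2)
robot.move_pose([.42,-.10,.33],down(1.2))
im,d,c,T=snap('top'); W=cloud(d,c,T); im2,d2,c2,T2=snap('side'); W2=cloud(d2,c2,T2)
for w in (W,W2):
    B=w[(abs(w[...,0]-.585)<.02)&(w[...,1]>.1)&(w[...,1]<.3)&(abs(w[...,2]-.127)<.006)]; print('tab outer',np.percentile(B[:,1],[1,50,99]))
P=W2[(abs(W2[...,0]-.57)<.05)&(abs(W2[...,1]+.28)<.07)&(W2[...,2]>.165)&(W2[...,2]<.2)]
print('head',cv2.minAreaRect((P[:,:2]*1000).astype(np.float32)),P[:,2].max())
for x in survey()[0]: print(x)
print(robot.get_time_s())
cv2.imwrite('pics/v14.png',np.vstack([cv2.resize(im[120:280,60:420],(760,338)),cv2.resize(im2[130:215,130:376],(760,262))]))
```

```text
push True [0.5835 0.2399 0.0744] [ 0.7 -0.1  0.3]
tab outer [0.25512097 0.2756351  0.29963332]
tab outer [0.2549827  0.26001661 0.26689291]
head ((571.2769165039062, -272.8809814453125), (14.310120582580566, 83.05694580078125), 0.19535337388515472) 0.188525326892499
(array([ 810.3, -103.7]), array([60.4, 19.3]), 89.7, 0.02, array([156.,  95.,  65.]))
(array([ 728.7, -163.6]), array([39.9, 41.1]), 24.7, 0.032, array([102., 154., 232.]))
(array([404.9, 106.6]), array([58.3, 25.1]), 0.1, 0.0299, array([34., 31., 29.]))
124.2583
```

View pics/v14.png

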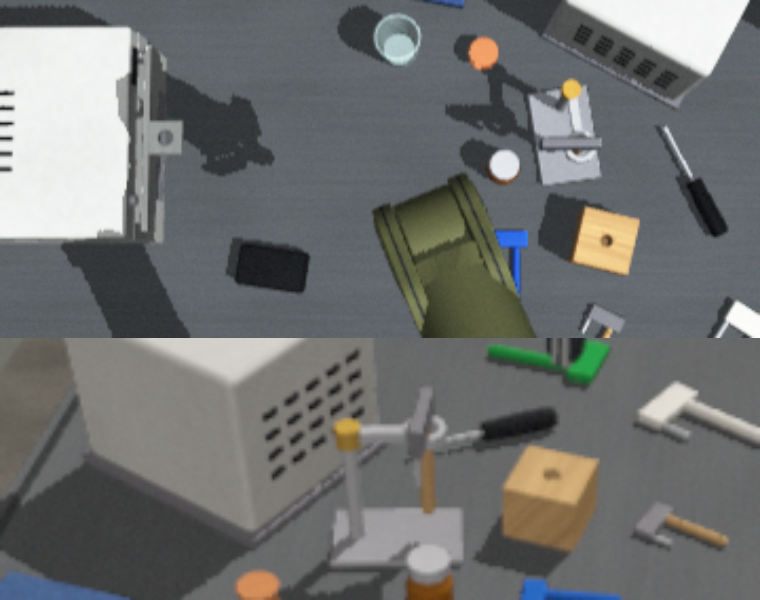

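Run:
```python
from h import *
for n in ('top','side'):
    w=np.load(n+'0.npy'); B=w[(abs(w[...,0]-.585)<.02)&(w[...,1]>.1)&(w[...,1]<.3)&(abs(w[...,2]-.127)<.006)]; print(n,np.percentile(B[:,1],[1,50,99]))
# second push to be sure it is at its stop
q0=down(0.); robot.gripper_close()
robot.move_pose([.584,.20,.25],q0); robot.move_straight([.584,.215,.108-OFF],v=.15)
print(robot.move_straight([.584,.255,.108-OFF],v=.03,f_stop=25),np.round(robot.get_ee_pos(),4))
e=np.array(robot.get_ee_pos()); robot.move_straight(e-[0,.03,0]); robot.move_straight([e[0],e[1]-.03,.25],v=.2)
robot.move_pose([.42,-.10,.33],down(1.2)); im,d,c,T=snap('top'); w=cloud(d,c,T)
B=w[(abs(w[...,0]-.585)<.02)&(w[...,1]>.1)&(w[...,1]<.3)&(abs(w[...,2]-.127)<.006)]; print(np.percentile(B[:,1],[1,50,99]),robot.get_time_s())
```

```text
top [0.25453693 0.27521924 0.2993417 ]
side [0.25276516 0.26012418 0.26686322]
True [0.5835 0.2393 0.0744]
[0.25490422 0.27557524 0.29921411] 131.1917
```

Tray back at its initial (home) reading, hook hanging, and no specimens left on the surface; handing in.

```bash
python3 -c "
from station import robot
robot.sign_off()"
```

```text
the job is handed in; nothing more can be done
```

I completed the whole job and handed it in at about 131 s of the 210 s. `sign_off` reports no verdict.

**What I did**
- I took the larger grey hook out of the timber and put its prong in the finger hole. I drew the tray out about 168 mm by arm travel, just short of its stop.
- I hung the hook in the ring holder. I then put the disc, bung, bar and slug on the tray floor; no block was present.
- I pushed the tray home with the closed fingers, then pushed again until they met the stop.

**What went wrong and how I fixed it**
- **Gripper length:** the first grasp closed on nothing. A touch test showed the real fingertips end about 33 mm short of the reported TCP, so I corrected for that in every later move.
- **Disc:** it had been knocked about 5 cm aside. I measured it again before picking it up.
- **Tray and bar:** the tray had slid in about 27 mm while I was placing things, and the bar first came to rest leaning on the front wall. I took the bar out, laid it flat on the surface and drew the tray out again by its wall. I then moved the disc back and placed the bar flat.

**Last checks**
- **Tray:** the outer end of the tab is within 0.4 mm of its first reading in the top camera, so it is home. The side camera, before the second push, differed by 2 mm.
- **Hook:** its head is level over the ring, with the handle axis about 3 mm from the ring's centre. Its top read 0.187–0.189 m against the expected 0.184 m; I put that down to depth noise.
- **Specimens:** before I closed the tray, the bar's top was at 0.118 m (flat on the floor), and the disc, slug and bung were in their places. None was left on the work surface. I could not see them once the tray was shut.
- **Bystanders:** none looked moved in the last pictures, and I measured only the spool and jar numerically.

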